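# Open the dowel jar

### The arm

A 7-joint arm with a two-finger parallel gripper is mounted at the origin on a cart in front of the work surface, level with it; the furniture and walls round the work are solid. World frame = base frame: x ahead of the robot, y to its left, z up, the work surface at z = 0. Lengths are in m, angles in rad, forces in N, time in s.
With the tool pointing down it reaches from about 0.4 to 0.85 m from the base axis. Payload 4.5 kg.
Tool frame: the origin (TCP) lies on the centre line of the jaws, within the pads' length; the fingertips stand r.tips_ahead ahead of it and the grasp point (between the pads) is the TCP (r.tips_ahead is the distance from the TCP to the fingertips, in m); z points along the fingers, y is the direction in which the jaws open and shut (so a half turn about z gives the same grasp; the last joint's range is limited). The gripper opens to 88 mm and grips with 3 to 60 N. Pads are 18 mm wide; open, the fingers measure 123 mm over their backs; the gripper's body (75 mm by 187 mm) begins 45 mm behind the grasp point.
Start: joints at [1.214, 0.689, -0.195, 1.565, 0.157, 0.902, -0.215], TCP at [0.238, -0.578, 0.223] pointing down, gripper open.
Joint ranges: [-3.01, 3.01], [-0.46, 2.08], [-1.47, 1.51], [0.13, 2.56], [-1, 4.14], [0.04, 2.09], [-2.66, 2.66]. Speed limits (rad/s): [2.57, 2.57, 3.14, 3.14, 3.14, 3.14, 3.14].

### API

Orientations are given as a unit quaternion [x, y, z, w].
In Python, from plant import r gives the robot as it stands.
- The arm moves only by the shell command python3 -m inch 'ROWS' [FORCE]. ROWS is JSON, a list of rows, each a list of 5 numbers: the shift along the world's x, y, z in units of 25 mm (1.0 is 25 mm), then the turn about the world's z in units of 6 degrees (1.0 is 6 degrees), then the finger opening in mm, from 0 to 88.1. A call has 1 to 5 rows; each row shifts and turns the commanded pose from where the row before left it; what a row does not reach is not made up. A row lasts 1/10 s, in which the tool goes at most 50 mm and 8.59 degrees, less where a joint would pass 70% of its speed; a pose out of reach is approached as far as the arm can. A call is refused whole if a number of a shift passes 1 or a number of a turn 1, either way. A call with a gripper value outside its range is refused whole. The fingers move at their own pace and stop on an object; FORCE is the grip in N (left out, the last holds). Time passes only in rows, so rows that do not move let the fingers close. It gives the time, the measured TCP pose, the force and the opening at its end, in the units of the state.
- r.get_state(): the state, without advancing time (a new reading comes with each control period).
- r.snapshot(name): name is "scene" or "side" or "wrist"; returns a dict with "pixels" (480x640x3 uint8, red, green, blue), "range_z" (480x640 float32, m along the optical axis (not along the pixel's ray), 0 where there is no reading), "K" (3x3 intrinsics, pixels), "position" and "attitude" of the camera in the world. Camera axes: x right, y up, looking along -z (the intrinsics and any distortion apply to the point x, -y, -z); pixel columns grow to the right and rows downward; lengths in m; the calibration is good to about 2 mm. A picture is of the moment at which its call begins.
- r.finish_job(): hands the job in, once; it reports no verdict.
The state is a dict: "clock": time; "q": joint angles; "qd": joint speeds; "joint_torque": joint torques, N m; "tool_pos": TCP position; "eef_rot": TCP orientation; "contact_force": force on the tool from outside, world axes, zero at the start; "moment": the same for the moment, N m; "opening": opening from 0.0 (shut) to 1.0 (fully open).
Only numpy, scipy, OpenCV 4.12 (cv2) and the standard library are available. Lean on these libraries where they do the work, as an engineer would, in place of code of your own. Each camera call takes 0.05 s, during which the arm holds its last target. There are 200 camera calls.

### The job

Open the jar with the red lid: unscrew the lid anticlockwise until its thread is free, lift it off and set it down gently, right way up, on the round cork mat. Leave the jar with the blue lid closed.

Things in the scene. Friction and masses are not known exactly. Their poses are not given: they have to be found in the camera images.
- red_lid: red ribbed screw lid, 55 mm wide, 28 mm tall, 60 g, on the glass jar of wooden dowels. Origin: centre of its underside, z up. Grip it across from above at any yaw; the jar below is no wider. Coarse thread: comes free after 46 to 65 degrees of anticlockwise turn (from above), stop after 105 or more; 83 degrees in one grasp always frees it, with no rise needed. White tick on top at its own +x.
- red_jar: glass jar of dowels under the red lid, 50 mm wide, fixed upright in a 90x90x34 mm wooden block. Origin: centre of the block's underside, z up. Screwed-on lid: origin at z = 80 mm, top at 108. Thread free when the lid's x axis lies within 28 degrees of the jar's (either way round); at the start the lid is 77 to 90 degrees clockwise of it. Lid clear once raised 20 mm. White tick on the block at +x.
- blue_lid: the same kind of lid in blue, on the same kind of jar and block, which holds steel screws; stays on. Origin: centre of its underside, 80 mm above the bench. The two jars stand one to the robot's left, one to its right, either way round.
- cork_mat: round cork mat, 110 mm in diameter, 6 mm thick, fixed flat on the bench. Origin: centre of its underside; the top is at z = 6 mm.

How it is judged:
By the outcome, as a careful person would: the job done as asked, in the order asked, and still so for the second after the job is handed in, with the robot touching nothing.
It also fails if it takes over 48 s, if anything falls off the work surface, if the arm or the gripper's body presses on something with over 40 N, if the wrist force passes 120 N, or if a joint passes its speed limit or range.

## Working session

There is one attempt and no reset: what is moved stays moved. The work goes in short steps, Python scripts to look and compute and a shell command to move; the robot and the scene stay as the last step left them, time stands still between calls to the robot, and variables do not carry over. Pictures are saved under pics/ and viewed, about 8 in all and at most 12, crops included, and the job is handed in when it is done.

```bash
ls; mkdir -p pics
cat > h.py <<'E'
import numpy as np, cv2
from scipy.spatial.transform import Rotation as R
from plant import r
def snap(n,save=None):
    s=r.snapshot(n)
    if save: cv2.imwrite('pics/'+save,s['pixels'][:,:,::-1])
    return s
def rot(s):
    a=np.array(s['attitude'],float)
    return R.from_quat(a).as_matrix() if a.size==4 else a.reshape(3,3)
def cloud(s):
    K=np.array(s['K']);v,u=np.mgrid[:480,:640];z=s['range_z']
    p=np.stack([(u-K[0,2])/K[0,0]*z,-(v-K[1,2])/K[1,1]*z,-z],-1)
    return p@rot(s).T+np.array(s['position'])
def ray(s,u,v,h):
    K=np.array(s['K']);d=rot(s)@np.array([(u-K[0,2])/K[0,0],-(v-K[1,2])/K[1,1],-1]);o=np.array(s['position'])
    return o+d*(h-o[2])/d[2]
E
python3 - <<'E'
from h import *
st=r.get_state();print({k:np.round(v,3).tolist() for k,v in st.items()},r.tips_ahead)
for n in("scene","side"):
    s=snap(n,n+'1.png');print({k:v for k,v in s.items() if k not in('pixels','range_z')})
    P=cloud(s);hsv=cv2.cvtColor(s['pixels'],cv2.COLOR_RGB2HSV);h,S,V=cv2.split(hsv)
    for nm,m in(('red',((h<8)|(h>172))&(S>140)&(V>60)),('blue',(h>100)&(h<130)&(S>120)&(V>50))):
        k,l,stt,c=cv2.connectedComponentsWithStats(m.astype('uint8'))
        for i in range(1,k):
            if stt[i,4]>80:
                q=P[(l==i)&(s['range_z']>0)];print(n,nm,stt[i],np.round(np.percentile(q,[2,50,98],axis=0),3).tolist() if len(q) else None)
E
```

```text
pics
{'clock': 0.0, 'q': [1.214, 0.69, -0.195, 1.566, 0.157, 0.903, -0.215], 'qd': [-0.0, 0.0, 0.0, 0.002, -0.0, 0.0, 0.0], 'joint_torque': [0.001, -52.756, -1.267, -15.343, -0.053, 0.006, 0.0], 'tool_pos': [0.238, -0.577, 0.222], 'eef_rot': [0.981, 0.194, -0.0, -0.001], 'contact_force': [-0.432, -0.58, 1.034], 'moment': [0.027, 0.022, 0.031], 'opening': 0.997} 0.019
{'K': array([[537.42982721,   0.        , 320.9445693 ],
       [  0.        , 537.42982721, 239.72773186],
       [  0.        ,   0.        ,   1.        ]]), 'position': array([-0.33699104,  0.49667556,  1.17905175]), 'attitude': array([-0.16943812,  0.30684137,  0.82557156, -0.44223375])}
scene red [410 173  21  18 296] [[0.456, -0.441, 0.0], [0.476, -0.378, 0.104], [0.524, -0.357, 0.112]]
scene red [ 42 282  17  33 322] [[0.689, 0.638, 0.011], [0.74, 0.651, 0.02], [0.795, 0.664, 0.026]]
scene blue [197 299  24  25 434] [[0.39, 0.308, 0.081], [0.407, 0.335, 0.106], [0.438, 0.358, 0.111]]
{'K': array([[502.0371802 ,   0.        , 320.68553238],
       [  0.        , 502.0371802 , 236.04869613],
       [  0.        ,   0.        ,   1.        ]]), 'position': array([-0.01789766,  0.71197683,  0.70893037]), 'attitude': array([-0.12366617,  0.43501107,  0.85238165, -0.26252157])}
side red [506 135  27  16 215] [[0.223, -0.939, 0.001], [0.265, -0.859, 0.02], [0.299, -0.849, 0.027]]
side red [377 148  23  19 369] [[0.461, -0.617, -0.002], [0.485, -0.374, 0.101], [0.61, -0.357, 0.11]]
side red [456 163  38  21 402] [[0.256, -0.65, 0.0], [0.307, -0.585, 0.017], [0.359, -0.574, 0.023]]
side blue [ 201  320   36   36 1025] [[0.393, 0.251, 0.001], [0.412, 0.34, 0.107], [0.485, 0.361, 0.11]]
```

View pics/scene1.png

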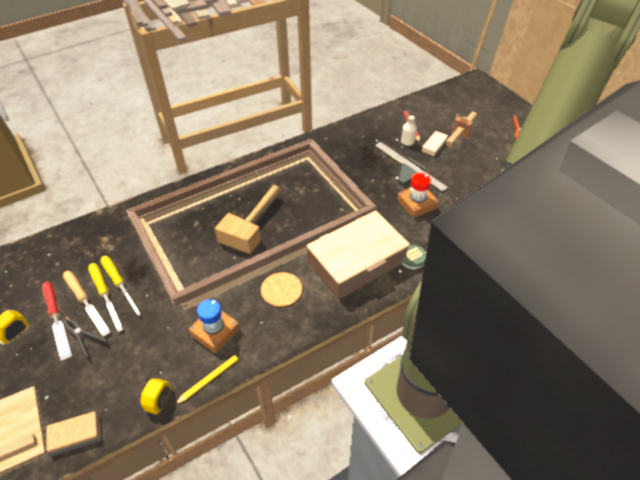

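View pics/side1.png

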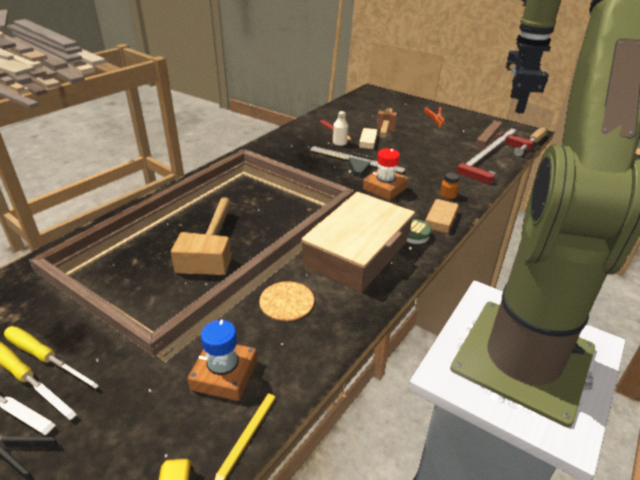

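The scene view shows the red lid at about (420,180), with a tray leg and rule behind it. The cork mat is at (282,289), the blue jar at (210,312), and a wooden box stands between them at (357,250). The side view agrees: red lid (388,157), mat (287,301).

Run:
```python
from h import *
for n,(mu,mv) in(("scene",(282,289)),("side",(287,301))):
    img=cv2.imread(f'pics/{n}1.png')
    s=r.snapshot(n);P=cloud(s)
    hsv=cv2.cvtColor(img,cv2.COLOR_BGR2HSV);h,S,V=cv2.split(hsv)
    m=((h>8)&(h<28)&(S>70)&(V>130)).astype('uint8')
    k,l,stt,c=cv2.connectedComponentsWithStats(m);i=l[mv,mu];print(stt[i])
    cs,_=cv2.findContours((l==i).astype('uint8'),0,1);hull=cv2.convexHull(max(cs,key=cv2.contourArea))[:,0]
    w=np.array([ray(s,u,v,.006)[:2] for u,v in hull]);(cx,cy),rad=cv2.minEnclosingCircle(w.astype('f4'));print(n,'mat',cx,cy,rad, 'depth z',P[mv,mu])
    m=(((h<8)|(h>172))&(S>140)&(V>60)).astype('uint8')
    k,l,stt,c=cv2.connectedComponentsWithStats(m)
    i=l[(180,157)[n=='side'],(420,388)[n=='side']]; q=P[(l==i)&(P[...,2]>.1)]; print('lidtop',np.median(q,0),q.min(0),q.max(0))
    ok=(s['range_z']>0)
    for y0,y1 in((-.16,.14),(-.33,-.16)):
        b=P[ok&(P[...,0]>.3)&(P[...,0]<.8)&(P[...,1]>y0)&(P[...,1]<y1)&(P[...,2]>.05)&(P[...,2]<.3)]
        print('obst',y0,len(b),np.round(np.percentile(b,[1,50,99],axis=0),3).tolist() if len(b) else '')
```

```text
[ 260  271   48   36 1245]
scene mat 0.4316580593585968 0.12034716457128525 0.06487538665533066 depth z [0.43179071 0.12536601 0.00671901]
lidtop [ 0.47987313 -0.38097396  0.10672961] [ 0.45662501 -0.4118636   0.10014294] [ 0.51174937 -0.35577452  0.11321108]
obst -0.16 4553 [[0.318, -0.157, 0.051], [0.423, -0.046, 0.074], [0.686, 0.137, 0.081]]
obst -0.33 1614 [[0.325, -0.24, 0.051], [0.462, -0.203, 0.071], [0.789, -0.161, 0.081]]
[ 259  281   56   40 1754]
side mat 0.4410530626773834 0.12727472186088562 0.058007992804050446 depth z [0.43776082 0.12923253 0.00532741]
lidtop [ 0.48358117 -0.37671946  0.10726943] [-0.01789766 -0.41229658  0.10000226] [0.5138326  0.71197683 0.70893037]
obst -0.16 5952 [[0.323, -0.157, 0.051], [0.428, -0.031, 0.075], [0.687, 0.137, 0.079]]
obst -0.33 1860 [[0.329, -0.238, 0.051], [0.502, -0.208, 0.067], [0.793, -0.161, 0.079]]
```

```bash
python3 -m inch '[[1,0.7,0.6,0,88],[1,0.7,0.6,0,88],[1,0.7,0.6,0,88],[1,0.7,0.6,0,88],[1,0.7,0.6,0,88]]' 25; python3 -m inch '[[0.8,0.7,0,0,88],[0.8,0.7,0,0,88],[0.8,0.7,0,0,88],[0,0,0,0,88],[0,0,0,0,88]]'
python3 - <<'E'
from h import *
s=snap('wrist','w1.png');print(s['position'],rot(s)[:,2]);print(r.get_state()['tool_pos'])
E
```

```text
clock: 0.7
tool_pos: [0.3639, -0.4894, 0.2982]
eef_rot: [0.981, 0.194, -0.0, -0.0]
contact_force: [0.1, -0.8, -0.0]
opening: 0.999
clock: 1.2
tool_pos: [0.4229, -0.4378, 0.2975]
eef_rot: [0.981, 0.195, -0.0, -0.0]
contact_force: [-0.7, -0.9, -1.3]
opening: 0.997
[ 0.48262126 -0.4118436   0.45929401] [0.237831   0.09844355 0.96630496]
[ 0.42199876 -0.43874616  0.29752686]
```

View pics/w1.png

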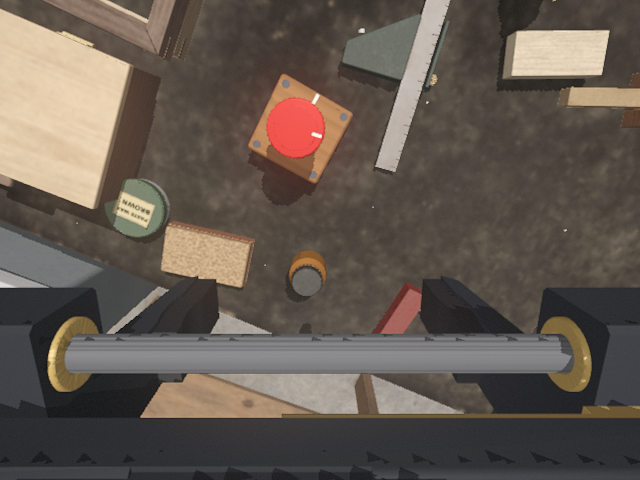

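The wrist view shows the red lid at (295,127), its tick at (316,135), and the block's tick at (316,99). The space above it is clear.

```bash
cat > lid.py <<'E'
from h import *
import sys
hl=float(sys.argv[1])
s=snap('wrist',sys.argv[2]);h,S,V=cv2.split(cv2.cvtColor(s['pixels'],cv2.COLOR_RGB2HSV))
m=(((h<8)|(h>172))&(S>130)&(V>120)).astype('uint8')
k,l,stt,c=cv2.connectedComponentsWithStats(m);i=1+np.argmax([x[4] if x[1]+x[3]<400 else 0 for x in stt[1:]])
cs,_=cv2.findContours((l==i).astype('uint8'),0,1);hull=cv2.convexHull(max(cs,key=cv2.contourArea))
w=np.array([ray(s,u,v,hl)[:2] for u,v in hull[:,0]]).astype('f4');(x,y),rad=cv2.minEnclosingCircle(w)
print('lid',stt[i],x,y,rad,'depth',np.median(cloud(s)[l==i],0))
M=np.zeros_like(m);cv2.fillConvexPoly(M,hull,1)
t=np.argwhere((M>0)&(S<90)&(V>150))
if len(t):
    p=ray(s,t[:,1].mean(),t[:,0].mean(),hl);print('tick',len(t),t.mean(0),np.degrees(np.arctan2(p[1]-y,p[0]-x)))
if len(sys.argv)>3:
    v,u=map(int,sys.argv[3:5]);p=ray(s,u,v,.034);print('jar tick',p,np.degrees(np.arctan2(p[1]-y,p[0]-x)))
st=r.get_state();print(st['tool_pos'],R.from_quat(st['eef_rot']).as_matrix()[:,1],st['q'])
E
python3 lid.py 0.108 w2.png 99 316
```

```text
lid [ 266   96   59   62 2760] 0.4847416281700134 -0.3874466121196747 0.02732027694582939 depth [ 0.4847188  -0.38682576  0.10830273]
tick 44 [133.27272727 315.43181818] -84.29410930718291
jar tick [ 0.52139541 -0.39314646  0.034     ] -8.83899332117433
[ 0.42161533 -0.43916874  0.29756443] [ 3.78886633e-01 -9.25443068e-01  2.16798169e-04] [ 0.83820866  0.58939283 -0.19224531  1.51808     0.12462336  1.04659747
 -0.56708896]
```

```bash
python3 -m inch '[[0.84,0.7,-0.8,0,88],[0.84,0.7,-0.8,0,88],[0.84,0.67,-0.8,0,88],[0,0,-0.8,0,88],[0,0,-0.8,0,88]]' 30; python3 -m inch '[[0,0,-0.8,0,88],[0,0,-0.6,0,88],[0,0,0,0,88],[0,0,0,0,88]]'; python3 lid.py 0.108 w3.png
```

```text
clock: 1.8
tool_pos: [0.4858, -0.3867, 0.1969]
eef_rot: [0.981, 0.194, -0.0, 0.0]
contact_force: [-0.6, -1.1, 0.4]
opening: 0.995
clock: 2.2
tool_pos: [0.4854, -0.3873, 0.1629]
eef_rot: [0.981, 0.193, -0.0, 0.0]
contact_force: [0.7, -0.2, 0.3]
opening: 1.001
lid [ 276  201   88   89 6005] 0.48717355728149414 -0.38616371154785156 0.028932470828294754 depth [ 0.48798093 -0.38525052  0.10818718]
tick 94 [256.38297872 349.14893617] -87.49654014626628
[ 0.48597483 -0.38731193  0.16351621] [ 0.37960713 -0.92514674  0.00139525] [ 0.69170303  0.75430787 -0.16778508  1.6366365   0.16689205  0.76331644
 -0.73349939]
```

View pics/w3.png

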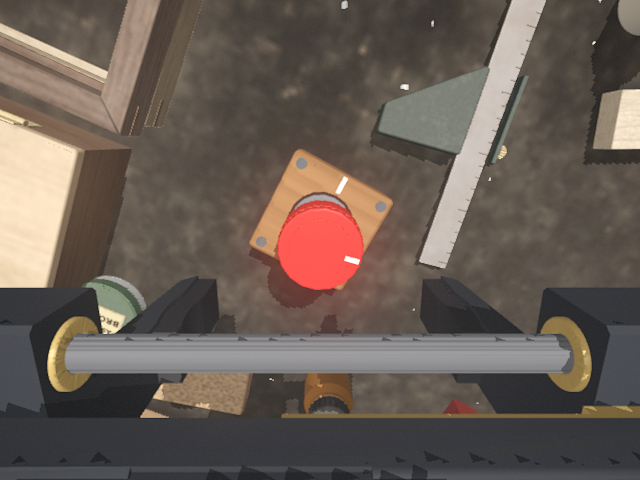

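The lid sits at (320,247), centred between the fingers. I'll descend 59 mm and grip.

```bash
python3 -m inch '[[0,0,-0.8,0,88],[0,0,-0.8,0,88],[0,0,-0.75,0,88],[0,0,0,0,88],[0,0,0,0,88]]' 30; python3 -m inch '[[0,0,0,0,45],[0,0,0,0,45],[0,0,0,0,45],[0,0,0,0,45],[0,0,0,0,45]]' 30;python3 -m inch '[[0,0,0,0,45],[0,0,0,0,45],[0,0,0,0,45]]' 35
```

```text
clock: 2.75
tool_pos: [0.4866, -0.3867, 0.105]
eef_rot: [0.981, 0.194, 0.0, 0.001]
contact_force: [0.4, 0.3, -0.4]
opening: 0.999
clock: 3.25
tool_pos: [0.4862, -0.3862, 0.1042]
eef_rot: [0.981, 0.194, 0.0, 0.0]
contact_force: [-0.1, -0.2, -0.6]
opening: 0.566
clock: 3.55
tool_pos: [0.4861, -0.3861, 0.1039]
eef_rot: [0.981, 0.194, -0.0, -0.0]
contact_force: [0.4, -0.6, 0.2]
opening: 0.509
```

The opening reads about 45 mm on a 55 mm lid, so I'll look before turning.

Run:
```python
from h import *
s=snap('wrist');w=s['pixels'][:,:,::-1]
t=snap('side')['pixels'][90:230,330:450,::-1]
cv2.imwrite('pics/g1.png',np.hstack([cv2.resize(w,(440,330)),cv2.resize(t,(283,330),interpolation=2)]))
print(r.get_state()['opening'],r.get_state()['moment'])
```

```text
0.5093202271382317 [ 0.01827659 -0.03599167  0.04788255]
```

View pics/g1.png

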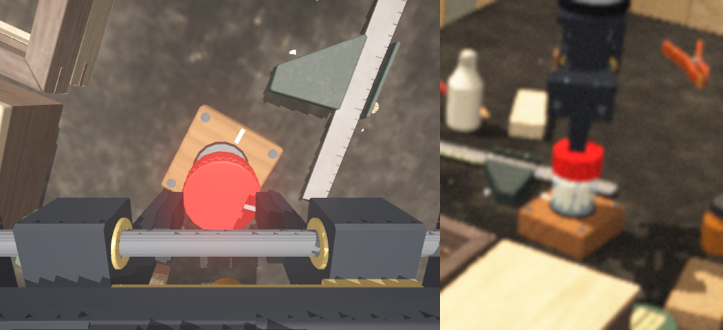

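The side view shows the near fingertip ending at the lid's top instead of overlapping it, so the pads aren't around the lid. I'll measure the fingers by depth.

Run:
```python
from h import *
st=r.get_state();T=R.from_quat(st['eef_rot']).as_matrix();o=np.array(st['tool_pos']);print(o,r.tips_ahead)
for n in('side','wrist','scene'):
    s=snap(n);P=cloud(s);h,S,V=cv2.split(cv2.cvtColor(s['pixels'],cv2.COLOR_RGB2HSV))
    near=(np.linalg.norm(P[...,:2]-o[:2],axis=-1)<.09)&(s['range_z']>0)
    red=near&((h<8)|(h>172))&(S>130)&(P[...,2]>.06)
    fin=near&(P[...,2]>.07)&(V<90)&(S<120)
    top=red&(abs(P[...,2]-.108)<.003)
    print(n,red.sum(),'lid top',np.round(np.median(P[top],0),4),'z',np.percentile(P[red][:,2],[2,50,98]).round(3))
    q=(P[fin]-o)@T;Q=q[q[:,2]>-.045]
    print('fingers tool frame',len(Q),np.round(np.percentile(Q,[2,10,50,90,98],axis=0),4).tolist() if len(Q) else '')
    ql=(P[top]-o)@T;print('lid tool frame',ql.min(0).round(4),ql.max(0).round(4))
```

```text
[ 0.48609736 -0.38611078  0.10394811] 0.019
side 298 lid top [ 0.4802 -0.3752  0.1075] z [0.084 0.104 0.132]
fingers tool frame 54 [[-0.007, -0.0431, -0.0447], [-0.0053, -0.0419, -0.0429], [0.0021, -0.039, -0.0358], [0.0093, -0.0348, -0.026], [0.0127, 0.0254, -0.022]]
lid tool frame [-0.0239 -0.0319 -0.0065] [ 0.0267  0.0213 -0.0011]
wrist 10330 lid top [ 0.4868 -0.3853  0.1083] z [0.088 0.108 0.124]
fingers tool frame 66 [[0.0076, -0.0386, -0.0449], [0.0092, -0.0384, -0.0447], [0.0096, -0.0372, -0.0434], [0.01, 0.0357, -0.0406], [0.0101, 0.0362, -0.0368]]
lid tool frame [-0.0252 -0.0255 -0.0067] [ 0.0254  0.0264 -0.0011]
scene 230 lid top [ 0.4712 -0.3853  0.1072] z [0.081 0.103 0.129]
fingers tool frame 13 [[-0.0104, -0.0409, -0.0335], [-0.01, -0.0402, -0.031], [-0.0059, -0.0382, -0.0283], [-0.0009, 0.0278, -0.0178], [0.0005, 0.0307, -0.015]]
lid tool frame [-0.0271 -0.0318 -0.0067] [ 0.0209  0.0221 -0.0011]
```

Run:
```python
from h import *
w=snap('wrist')['pixels'][180:380,200:440,::-1]
t=snap('side')['pixels'][110:190,350:430,::-1]
cv2.imwrite('pics/g2.png',np.hstack([cv2.resize(w,(480,400),interpolation=2),cv2.resize(t,(320,400)[:1]+(320,),interpolation=0) if 0 else cv2.copyMakeBorder(cv2.resize(t,(320,320),interpolation=0),0,80,0,0,0)]))
```

```text
(no output)
```

View pics/g2.png

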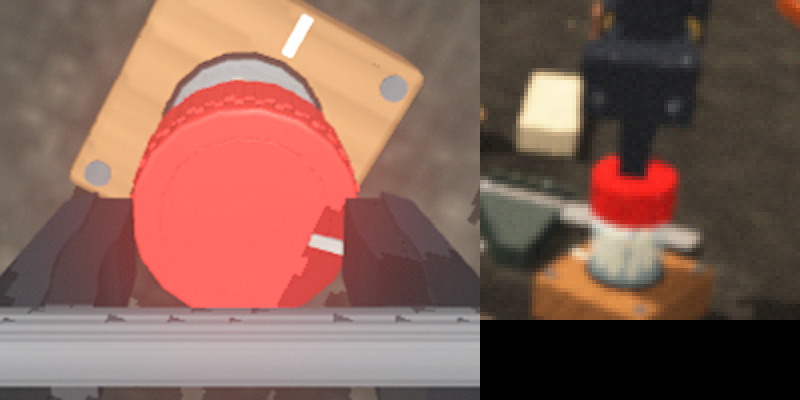

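In the wrist crop the fingers flank the lid but sit nearer the camera than it does. In the side crop the fingertip ends over the lid's top face. Both views put the tips near z≈0.126, not 0.085, so the fingers are too high. I'll open and measure the tip height.

```bash
python3 -m inch '[[0,0,0,0,88],[0,0,0,0,88],[0,0,0,0,88],[0,0,0,0,88],[0,0,0,0,88]]'
python3 - <<'E'
from h import *
st=r.get_state();T=R.from_quat(st['eef_rot']).as_matrix();o=np.array(st['tool_pos']);print(o,st['opening'],st['contact_force'])
for n in('side','wrist','scene'):
    s=snap(n,'o_'+n+'.png');P=cloud(s);h,S,V=cv2.split(cv2.cvtColor(s['pixels'],cv2.COLOR_RGB2HSV))
    q=(P-o)@T
    f=(s['range_z']>0)&(abs(q[...,0])<.05)&(abs(q[...,1])<.13)&(q[...,2]>-.15)&(q[...,2]<.02)&(V<110)&(S<130)
    for a in np.arange(-.15,.02,.01):
        b=q[f&(q[...,2]>=a)&(q[...,2]<a+.01)]
        if len(b)>1: print(n,round(a,3),len(b),'x',np.percentile(b[:,0],[5,95]).round(3),'y',np.percentile(b[:,1],[5,50,95]).round(3))
E
```

```text
clock: 4.4
tool_pos: [0.4861, -0.3861, 0.104]
eef_rot: [0.981, 0.194, 0.0, 0.0]
contact_force: [-0.1, 0.6, -0.5]
opening: 0.94
[ 0.48609981 -0.38614259  0.10399647] 0.9399528444457301 [-0.13529037  0.62813304 -0.54113811]
side -0.15 76 x [-0.016  0.022] y [-0.046 -0.042 -0.025]
side -0.14 79 x [-0.018  0.024] y [-0.046 -0.042 -0.018]
side -0.13 297 x [-0.026  0.03 ] y [-0.095 -0.072 -0.033]
side -0.12 145 x [-0.029  0.034] y [-0.098 -0.093  0.065]
side -0.11 124 x [-0.03   0.035] y [-0.095 -0.091  0.076]
side -0.1 138 x [-0.03  0.03] y [-0.091 -0.086  0.048]
side -0.09 114 x [-0.028  0.034] y [-0.09  -0.086  0.049]
side -0.08 6 x [-0.024  0.018] y [-0.086 -0.085 -0.081]
side -0.07 25 x [-0.006  0.013] y [-0.064 -0.06  -0.058]
side -0.06 31 x [-0.007  0.012] y [-0.062 -0.059 -0.057]
side -0.05 26 x [-0.005  0.011] y [-0.061 -0.059 -0.055]
side -0.04 21 x [-0.004  0.009] y [-0.06  -0.058 -0.054]
side -0.03 15 x [-0.005  0.008] y [-0.06  -0.057 -0.027]
wrist -0.13 6300 x [0.021 0.023] y [-0.041 -0.003  0.038]
wrist -0.12 24012 x [0.021 0.023] y [-0.044 -0.001  0.042]
wrist -0.11 10252 x
[... 677 characters left out ...]
41 -0.013]
scene -0.13 271 x [-0.03   0.022] y [-0.093 -0.058  0.074]
scene -0.12 213 x [-0.033  0.024] y [-0.097 -0.072  0.064]
scene -0.11 93 x [-0.035  0.025] y [-0.096 -0.09   0.067]
scene -0.1 121 x [-0.035  0.023] y [-0.09  -0.041  0.059]
scene -0.09 67 x [-0.034  0.028] y [-0.091 -0.087  0.051]
scene -0.08 12 x [-0.026  0.027] y [-0.086 -0.082  0.053]
scene -0.07 5 x [-0.009 -0.004] y [0.043 0.048 0.051]
scene -0.06 14 x [-0.012  0.005] y [-0.066 -0.063  0.042]
scene -0.05 27 x [-0.011  0.007] y [-0.064 -0.06   0.054]
scene -0.04 30 x [-0.012  0.008] y [-0.063 -0.058  0.052]
scene -0.03 31 x [-0.011  0.009] y [-0.062 -0.058  0.053]
scene -0.02 9 x [-0.01  -0.001] y [0.043 0.045 0.049]
```

All the views agree. The body's underside is at tool z≈−0.083 (spec −0.045) and the tips are at ≈−0.018 (spec +0.019). The reported tool z therefore reads about 37 mm low, while x and y are fine. I'll descend another 37 mm, watching the force.

```bash
python3 -m inch '[[0,0,-0.5,0,88],[0,0,-0.5,0,88],[0,0,-0.5,0,88],[0,0,0,0,88],[0,0,0,0,88]]'; python3 -m inch '[[0,0,0,0,45],[0,0,0,0,45],[0,0,0,0,45],[0,0,0,0,45],[0,0,0,0,45]]' 35;python3 -m inch '[[0,0,0,0,45],[0,0,0,0,45],[0,0,0,0,45]]' 35
```

```text
clock: 5.05
tool_pos: [0.4858, -0.3858, 0.0657]
eef_rot: [0.981, 0.194, -0.0, -0.0]
contact_force: [-0.3, 0.5, -0.9]
opening: 0.999
clock: 5.55
tool_pos: [0.4863, -0.3863, 0.0668]
eef_rot: [0.981, 0.194, 0.0, 0.0]
contact_force: [0.6, 0.6, 1.1]
opening: 0.612
clock: 5.85
tool_pos: [0.4863, -0.3863, 0.0668]
eef_rot: [0.981, 0.194, 0.0, 0.0]
contact_force: [-0.7, 0.8, 3.2]
opening: 0.607
```

The fingers stopped at 53.5 mm, on the lid. Now I'll turn 90° anticlockwise.

```bash
python3 -m inch '[[0,0,0,1,45],[0,0,0,1,45],[0,0,0,1,45],[0,0,0,1,45],[0,0,0,1,45]]' 35; python3 -m inch '[[0,0,0,1,45],[0,0,0,1,45],[0,0,0,1,45],[0,0,0,1,45],[0,0,0,1,45]]';  python3 -m inch '[[0,0,0,1,45],[0,0,0,1,45],[0,0,0,1,45],[0,0,0,0,45],[0,0,0,0,45]]'; python3 lid.py 0.108 w4.png; python3 -c "
import h;print(h.r.get_state()['moment'])"
```

```text
clock: 6.35
tool_pos: [0.4861, -0.3866, 0.0668]
eef_rot: [0.896, 0.443, -0.0, 0.0]
contact_force: [-0.7, -0.3, 1.9]
opening: 0.608
clock: 6.85
tool_pos: [0.4862, -0.3867, 0.0668]
eef_rot: [0.751, 0.66, -0.0, 0.001]
contact_force: [-0.2, -1.6, 3.2]
opening: 0.612
clock: 7.35
tool_pos: [0.4864, -0.3866, 0.0668]
eef_rot: [0.641, 0.767, 0.0, 0.001]
contact_force: [-0.9, -0.5, 3.5]
opening: 0.61
lid [  246   239   147    95 11131] 0.4840901792049408 -0.37996071577072144 0.02768978476524353 depth [ 0.48221138 -0.37321049  0.10800847]
tick 24 [258.20833333 329.        ] 90.64643875068329
[ 0.48637454 -0.38666085  0.06678555] [9.84026269e-01 1.78022283e-01 6.07711990e-04] [ 0.8661028   0.93013199 -0.49483298  1.68165048  0.63685478  0.69533986
  0.21699862]
[-0.28357121 -0.18987387  0.02882012]
```

View pics/w4.png

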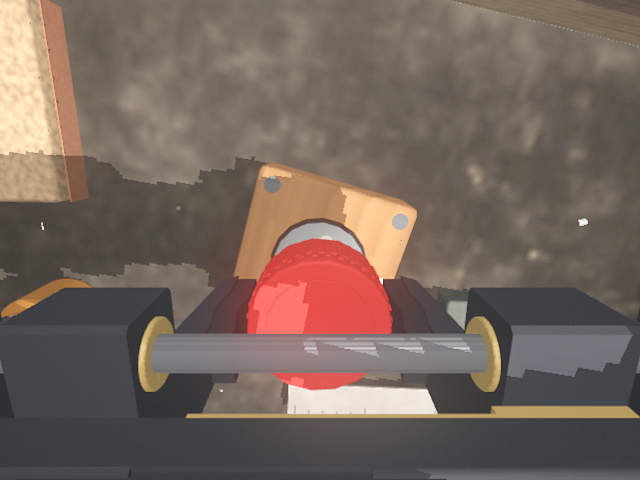

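The fingers are around the lid at (320,315) and the tool has turned 78°. I'll turn 12° more, then lift gently while checking force.

```bash
python3 -m inch '[[0,0,0,1,45],[0,0,0,1,45],[0,0,0,0,45],[0,0,0,0,45]]'; python3 -m inch '[[0,0,0.15,0,45],[0,0,0.15,0,45],[0,0,0,0,45]]'
```

```text
clock: 7.8
tool_pos: [0.4865, -0.3863, 0.0668]
eef_rot: [0.557, 0.83, 0.0, 0.0]
contact_force: [-0.1, -0.9, 4.4]
opening: 0.611
clock: 8.1
tool_pos: [0.486, -0.3859, 0.0741]
eef_rot: [0.557, 0.831, 0.0, -0.0]
contact_force: [-0.4, -0.1, -0.5]
opening: 0.61
```

```bash
python3 -m inch '[[0,0,0.8,0,45],[0,0,0.8,0,45],[0,0,0.8,0,45],[0,0,0.8,0,45],[0,0,0.8,0,45]]'; python3 -m inch '[[0,0.5,0.6,0,45],[0,0,0,0,45]]'
python3 - <<'E'
from h import *
s=snap('side','l1.png');P=cloud(s);st=r.get_state();o=np.array(st['tool_pos']);print(o)
h,S,V=cv2.split(cv2.cvtColor(s['pixels'],cv2.COLOR_RGB2HSV))
m=(np.linalg.norm(P[...,:2]-o[:2],axis=-1)<.07)&((h<8)|(h>172))&(S>130)&(P[...,2]>.05)
print(m.sum(),np.percentile(P[m],[3,50,97],axis=0).round(4))
E
python3 - <<'E'
import cv2;i=cv2.imread('pics/l1.png')[40:220,300:500];cv2.imwrite('pics/l1c.png',cv2.resize(i,(600,540)))
E
```

```text
clock: 8.6
tool_pos: [0.4857, -0.3858, 0.1745]
eef_rot: [0.556, 0.831, 0.0, -0.001]
contact_force: [-0.2, 0.0, -0.1]
opening: 0.607
clock: 8.8
tool_pos: [0.4877, -0.3712, 0.191]
eef_rot: [0.555, 0.832, 0.001, 0.001]
contact_force: [1.2, 0.0, 1.2]
opening: 0.607
[ 0.48677858 -0.37208507  0.18965711]
383 [[ 0.4611 -0.3855  0.2057]
 [ 0.4823 -0.3526  0.226 ]
 [ 0.511  -0.3407  0.2336]]
```

View pics/l1c.png

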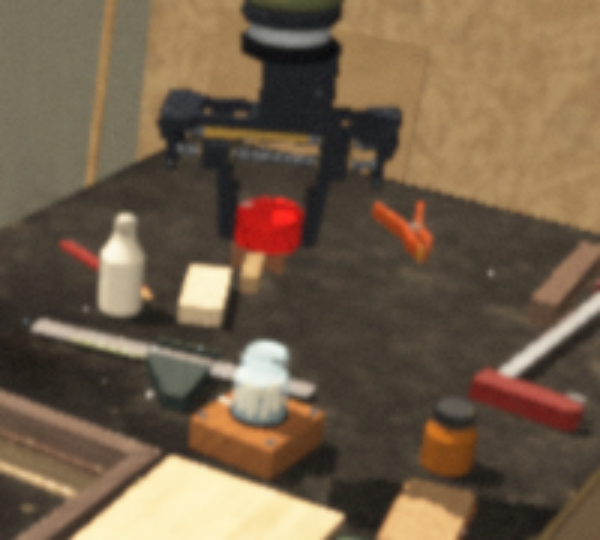

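The side view shows the lid held level in the jaws at (268,225) and the open jar at (260,385). Next I'll map obstacles near the mat, because the gripper's body will be at only about 75 mm height there.

```bash
python3 -m inch '[[-0.2,1,0,0,45],[-0.2,1,0,0,45],[-0.2,1,0,0,45],[-0.2,1,0,0,45],[-0.2,1,0,0,45]]'; python3 -m inch '[[-0.2,1,0,0,45],[-0.2,1,0,0,45],[-0.2,1,0,0,45],[-0.2,1,0,0,45],[-0.2,1,0,0,45]]';python3 -m inch '[[0,1,0,0,45],[0,1,0,0,45],[0,1,0,0,45],[0,1,0,0,45],[0,0,0,0,45]]'
python3 - <<'E'
from h import *
st=r.get_state();T=R.from_quat(st['eef_rot']).as_matrix();print(st['tool_pos'],T[:,1],st['q'])
import itertools
c=np.array([.436,.124]);pts=[]
for n in('scene','side'):   # first pictures' geometry unchanged; ignore the arm by z<.13
    s=snap(n,n+'2.png');P=cloud(s);m=(s['range_z']>0)&(P[...,2]>.04)&(P[...,2]<.13)&(np.linalg.norm(P[...,:2]-c,axis=-1)<.18)
    pts.append(P[m])
Q=np.vstack(pts);
for a in range(0,180,10):
    d=np.array([np.cos(np.radians(a)),np.sin(np.radians(a))]);e=np.array([-d[1],d[0]])
    u=abs((Q[:,:2]-c)@d);v=abs((Q[:,:2]-c)@e);i=np.sum((u<.1)&(v<.045))
    dist=np.hypot(np.maximum(u-.094,0),np.maximum(v-.0375,0));print(a,i,dist.min().round(3))
b=Q[Q[:,1]<.124];print('low-y side',np.percentile(b,[0,5,50,95,100],axis=0).round(3).tolist())
E
```

```text
clock: 9.35
tool_pos: [0.4599, -0.2475, 0.1878]
eef_rot: [0.556, 0.831, -0.0, -0.001]
contact_force: [-0.4, -0.3, -0.4]
opening: 0.609
clock: 9.85
tool_pos: [0.435, -0.1227, 0.1881]
eef_rot: [0.556, 0.831, -0.0, -0.001]
contact_force: [0.5, 0.9, -1.3]
opening: 0.607
clock: 10.35
tool_pos: [0.4358, -0.02, 0.1886]
eef_rot: [0.554, 0.833, 0.001, -0.001]
contact_force: [-0.2, -0.3, -0.7]
opening: 0.61
[ 0.43582765 -0.01997047  0.18857374] [9.22215216e-01 3.86676523e-01 6.00828305e-04] [ 0.33780543  0.56473662 -0.60623619  2.13554375  0.56397592  0.60179182
 -0.27556566]
0 903 0.0
10 921 0.0
20 860 0.0
30 648 0.0
40 503 0.0
50 360 0.0
60 225 0.0
70 70 0.002
80 24 0.003
90 0 0.008
100 26 0.003
110 113 0.001
120 280 0.0
130 385 0.0
140 517 0.0
150 674 0.0
160 839 0.0
170 884 0.0
low-y side [[0.323, -0.056, 0.04], [0.332, -0.042, 0.044], [0.434, 0.009, 0.071], [0.523, 0.105, 0.078], [0.616, 0.124, 0.083]]
```

Run:
```python
from h import *
Q=[]
for n in('scene','side'):
    s=snap(n);P=cloud(s);Q.append(P[(s['range_z']>0)])
Q=np.vstack(Q)
print('rows x, cols y from -.06 step .02; max z mm')
for x in np.arange(.30,.62,.02):
    row=[]
    for y in np.arange(-.06,.32,.02):
        q=Q[(Q[:,0]>=x)&(Q[:,0]<x+.02)&(Q[:,1]>=y)&(Q[:,1]<y+.02)&(Q[:,2]<.13)]
        row.append(int(1000*np.percentile(q[:,2],95)) if len(q)>2 else -1)
    print(round(x,2),*['%4d'%v for v in row])
s=snap('wrist','w5.png');print(s['position'])
```

```text
rows x, cols y from -.06 step .02; max z mm
0.3    1    1    1    1    1    1    1    1    0    1    1    1    0    0    1    1    1    1    1
0.32   77   76   77   77    4    1    1    1    2    1    0    1    0    1    1    1    1    1    1
0.34   78   78   78   77   63    1    1    1    1    1    1    0    1    1    1    1    1    1    1
0.36   78   78   78   77    2    0    2    1    1    0    1    0    1    1    0    1    1    1   29
0.38   78   78   78   77   53    0    1    5    7    7    6    1    1    1    1    1   11   34   88
0.4   78   78   79   77   70    1    2    6    7    7    7    7    1    1    1    0    1   35  108
0.42   78   78   78   77   69    1    6    7    7    7    7    8    4    1    2    1    1   35  109
0.44   78   78   78   77   59    1    5    7    7    7    7    7    2    1    1    1    1    3 -242
0.46   78   78   78   77    8    1    2    7    8    8    7    6    1    1    1    1    1    2 -892
0.48   74   76   74   62    1    1    1    4    7    7    6    1    0    0    0    2    1    0    0
0.5   66   65   65   65   65   65   65   65   64   64   65   65   64   65   64   64   64   63   62
0.52   64   64   65   65   66   66   66   66   65   65   66   66   67   66   66   66   66   66   66
0.54 -891 -891   -1   -1   -1   -1   -1   -1 -787 -709 -661 -678   -1   -1 -661 -656 -651 -654 -652
0.56    0    1    1    0    0 -893    0 -621 -890 -892 -891   -1   -1 -889 -895 -890 -896 -888 -890
0.58    1    1    2    1    1    2    1    2    1   58   52    1    1    2    1    2    2    1    1
0.6    1    2    0    1    1    1    1   50   61   63   61    1    1    1    1    1    1    1    1
[0.40966954 0.03691562 0.35023154]
```

View pics/w5.png

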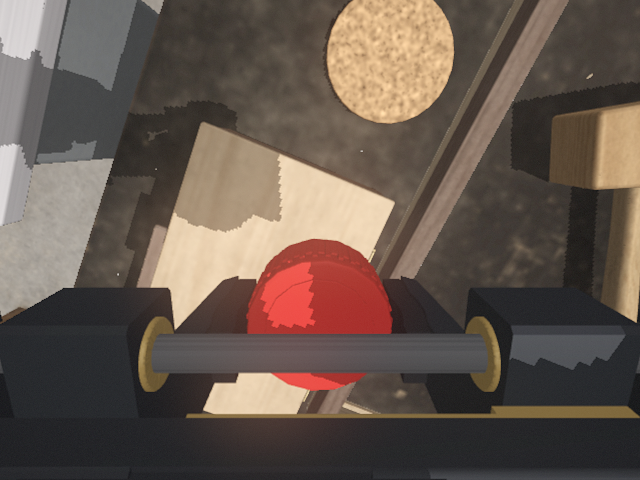

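The wrist view shows the mat at (390,60), about 110 mm wide. The box edge is at y≈0.03 and 78 mm tall, and the frame rail is at x≥0.50 and 66 mm tall. The present yaw clears both if I aim slightly off centre at (0.432, 0.130) and open only part way. I'll hover first and re-check the lid's height.

```bash
python3 -m inch '[[-0.05,1,0,0,45],[-0.05,1,0,0,45],[-0.05,1,0,0,45],[-0.05,1,0,0,45],[0,1,0,0,45]]'; python3 -m inch '[[0,1,-0.5,0,45],[0,0,-1,0,45],[0,0,-1,0,45],[0,0,-1,0,45],[0,0,-1,0,45]]';python3 -m inch '[[0,0,-1,0,45],[0,0,-1,0,45],[0,0,0,0,45],[0,0,0,0,45]]'
cat > chk.py <<'E'
from h import *
st=r.get_state();o=np.array(st['tool_pos']);print(o,st['q'],st['contact_force'])
for n in('side','scene','wrist'):
    s=snap(n,n+'_c.png');P=cloud(s);h,S,V=cv2.split(cv2.cvtColor(s['pixels'],cv2.COLOR_RGB2HSV))
    m=(s['range_z']>0)&(np.linalg.norm(P[...,:2]-[.432,.13],axis=-1)<.06)&((h<8)|(h>172))&(S>130)&(P[...,2]>.0)
    if m.sum()>20: print(n,m.sum(),np.percentile(P[m],[2,50,98],axis=0).round(4).tolist())
    f=(s['range_z']>0)&(np.linalg.norm(P[...,:2]-[.436,.124],axis=-1)<.085)&(P[...,2]>.003)&(P[...,2]<.012)&(h>8)&(h<28)&(S>60)
    q=P[f]
    if f.sum()>50:(x,y),rad=cv2.minEnclosingCircle(q[:,:2].astype('f4'));print(' mat',x,y,rad)
E
python3 chk.py
```

```text
clock: 11.1
tool_pos: [0.431, 0.101, 0.1888]
eef_rot: [0.557, 0.83, -0.0, 0.0]
contact_force: [-0.0, -0.0, -0.3]
opening: 0.609
clock: 11.6
tool_pos: [0.4315, 0.1252, 0.0754]
eef_rot: [0.557, 0.83, -0.0, 0.0]
contact_force: [0.5, 0.4, -0.6]
opening: 0.608
clock: 12.0
tool_pos: [0.4311, 0.1257, 0.0265]
eef_rot: [0.557, 0.831, -0.001, 0.0]
contact_force: [-0.3, 0.2, -0.7]
opening: 0.607
[0.43107274 0.12565991 0.02648344] [-0.32210738  0.86174244 -0.10516876  2.22107568  0.91257566  0.10201228
 -0.91070301] [-0.32258088  0.1577624  -0.70843189]
side 667 [[0.4039, 0.1061, 0.0424], [0.4257, 0.1375, 0.0664], [0.4553, 0.1546, 0.0706]]
 mat 0.4539382755756378 0.12679119408130646 0.06800081580877304
scene 256 [[0.3819, 0.1141, 0.0411], [0.4184, 0.1388, 0.0659], [0.4534, 0.1529, 0.1382]]
 mat 0.4362594783306122 0.12409458309412003 0.08472238481044769
wrist 12242 [[0.405, 0.103, 0.0458], [0.4264, 0.1379, 0.0687], [0.4515, 0.1531, 0.0704]]
 mat 0.45148766040802 0.13080821931362152 0.06826608628034592
```

```bash
python3 -m inch '[[0.1,0,-0.4,0,45],[0.1,0,-0.4,0,45],[0,0,0,0,45],[0,0,0,0,45]]'; python3 -c "
from h import *
s=r.get_state();print(s['q'],s['tool_pos'])"
```

```text
clock: 12.55
tool_pos: [0.4364, 0.1263, 0.0072]
eef_rot: [0.557, 0.831, 0.0, 0.0]
contact_force: [0.7, -0.0, -0.4]
opening: 0.61
[-0.35083453  0.90531083 -0.05209446  2.21087184  1.01959034  0.04784605
 -1.01171926] [0.43639011 0.12632143 0.00721259]
```

Joint 6 is close to its lower limit (0.048 against 0.04), with a wrist singularity near. I'll descend in small steps and watch it.

```bash
for i in 1; do python3 -m inch '[[0,0.05,-0.05,0,45],[0,0.05,-0.05,0,45],[0,0,-0.05,0,45],[0,0,-0.05,0,45],[0,0,0,0,45]]'; done; python3 -c "
from h import *
s=r.get_state();print(s['q'],s['tool_pos'],s['qd'])"
```

```text
clock: 13.05
tool_pos: [0.4363, 0.1289, 0.0022]
eef_rot: [0.556, 0.831, 0.0, 0.0]
contact_force: [-0.0, -0.2, 0.5]
opening: 0.611
[-0.35469091  0.91643682 -0.05420881  2.20898613  1.21632579  0.04560725
 -1.21286367] [0.43632659 0.12888423 0.00216715] [-0.00179145  0.00011223  0.00627162 -0.00077557 -0.04616682 -0.00411035
  0.04912855]
```

```bash
python3 -m inch '[[0,0,-0.05,0,45],[0,0,-0.05,0,45],[0,0,-0.05,0,45],[0,0,-0.05,0,45],[0,0,0,0,45]]'; python3 -c "
from h import *
s=r.get_state();print(s['q'],s['tool_pos'],s['qd'])"; python3 chk.py
```

```text
clock: 13.55
tool_pos: [0.4363, 0.1289, -0.0031]
eef_rot: [0.556, 0.831, 0.0, 0.0]
contact_force: [0.2, 0.6, -0.6]
opening: 0.61
[-0.35332039  0.92793516 -0.05625379  2.20861909  1.46013236  0.04520667
 -1.4562019 ] [ 0.4363102   0.12885851 -0.00306245] [-2.64137974e-03 -1.12174406e-04  2.63006471e-03  5.04959934e-05
 -4.08063971e-02 -3.57993921e-03  4.45226122e-02]
[ 0.4363102   0.12885851 -0.00306245] [-0.35332039  0.92793516 -0.05625379  2.20861909  1.46013236  0.04520667
 -1.4562019 ] [ 0.15416706  0.57275618 -0.56165078]
side 662 [[0.4084, 0.1073, 0.0119], [0.4311, 0.1403, 0.0368], [0.4608, 0.1579, 0.0423]]
 mat 0.43940603733062744 0.11515890061855316 0.08405861258506775
scene 253 [[0.3842, 0.1188, 0.0109], [0.4224, 0.1425, 0.0352], [0.4586, 0.1564, 0.1078]]
 mat 0.430983304977417 0.1245952919125557 0.08017659187316895
wrist 12188 [[0.4096, 0.106, 0.0151], [0.4309, 0.1407, 0.0382], [0.456, 0.1558, 0.0399]]
 mat 0.4520089030265808 0.12003587186336517 0.0689053162932396
```

The lid's underside is about 4 mm above the mat. I'll go down until it touches.

```bash
python3 -m inch '[[0,0,-0.04,0,45],[0,0,-0.04,0,45],[0,0,-0.04,0,45],[0,0,0,0,45]]'; python3 -m inch '[[0,0,-0.03,0,45],[0,0,0,0,45]]';  python3 -m inch '[[0,0,-0.03,0,45],[0,0,0,0,45]]'
```

```text
clock: 14.1
tool_pos: [0.4361, 0.1288, -0.0066]
eef_rot: [0.557, 0.831, 0.0, -0.0]
contact_force: [-0.1, -0.5, -0.5]
opening: 0.612
clock: 14.3
tool_pos: [0.4361, 0.1289, -0.0073]
eef_rot: [0.556, 0.831, 0.0, -0.0]
contact_force: [0.2, 0.5, -0.1]
opening: 0.608
clock: 14.5
tool_pos: [0.4362, 0.1289, -0.0073]
eef_rot: [0.556, 0.831, 0.0, 0.0]
contact_force: [-1.9, -0.9, 8.0]
opening: 0.61
```

It has touched down: 8 N upward, z stopped. I'll release with limited opening, then rise straight up.

```bash
python3 -m inch '[[0,0,0.02,0,57],[0,0,0,0,60],[0,0,0,0,64],[0,0,0,0,66],[0,0,0,0,66]]'; python3 -m inch '[[0,0,0.1,0,66],[0,0,0.1,0,66],[0,0,0.2,0,66],[0,0,0.2,0,66],[0,0,0.2,0,66]]'; python3 -m inch '[[0,0,0.3,0,66],[0,0,0.4,0,66],[0,0,0.6,0,66],[0,0,0.8,0,66],[0,0,0.8,0,66]]'; python3 -m inch '[[0,0,0.8,0,66],[0,0,0.8,0,66],[0,0,0.8,0,66],[0,0,0,0,66],[0,0,0,0,66]]'; python3 chk.py
python3 - <<'E'
import cv2,numpy as np
a=cv2.imread('pics/side_c.png')[230:410,170:370];b=cv2.imread('pics/wrist_c.png')
cv2.imwrite('pics/f1.png',np.hstack([cv2.resize(a,(400,360)),cv2.resize(b,(400,360))]))
E
```

```text
clock: 15.0
tool_pos: [0.4361, 0.1289, -0.0076]
eef_rot: [0.556, 0.831, -0.0, -0.0]
contact_force: [-0.2, -0.4, -0.4]
opening: 0.748
clock: 15.5
tool_pos: [0.436, 0.1288, 0.0126]
eef_rot: [0.556, 0.831, -0.0, 0.0]
contact_force: [0.0, -0.2, 1.0]
opening: 0.749
clock: 16.0
tool_pos: [0.4357, 0.1286, 0.0855]
eef_rot: [0.556, 0.831, -0.0, -0.0]
contact_force: [-0.3, 0.4, 0.1]
opening: 0.75
clock: 16.5
tool_pos: [0.4361, 0.1285, 0.1448]
eef_rot: [0.557, 0.831, 0.0, 0.0]
contact_force: [-1.2, -0.5, -0.6]
opening: 0.747
[0.43613553 0.12845856 0.14482533] [ 0.02005216  0.67944979 -0.65204426  2.12825874  0.76732926  0.58203843
 -0.80376995] [-1.2368014  -0.51161644 -0.62581332]
side 624 [[0.4107, 0.1079, 0.0087], [0.4299, 0.1394, 0.0325], [0.4579, 0.158, 0.0361]]
 mat 0.44266465306282043 0.12267608940601349 0.07826646417379379
scene 331 [[0.4073, 0.1083, 0.0065], [0.4233, 0.1326, 0.031], [0.4509, 0.155, 0.0378]]
 mat 0.43686842918395996 0.12273909151554108 0.08370897173881531
wrist 3726 [[0.4104, 0.1058, 0.0147], [0.433, 0.1311, 0.0343], [0.4574, 0.155, 0.0359]]
 mat 0.45333197712898254 0.12364337593317032 0.06907869130373001
```

View pics/f1.png

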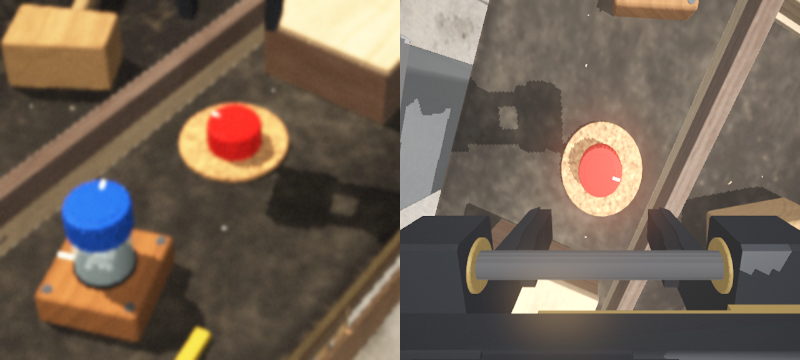

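The lid stands flat, right way up with its tick on top, well inside the mat (wrist crop 600,170). The blue jar (95,215) is still closed. The gripper is clear, so I'll hand in.

```bash
python3 -c "
from plant import r
print(r.finish_job(), r.get_state()['clock'])"
```

```text
the job is handed in; nothing more can be done
the job is handed in; nothing more can be done
```

I unscrewed the red lid 90° anticlockwise in one grasp, lifted it off and set it down on the cork mat. I then backed the arm off and handed the job in, with about 17 s of robot time used.

**Last checks:** The lid is right way up at about (0.434, 0.130), its tick visible, top at z ≈ 0.034 as expected on the 6 mm mat. It lies well inside the mat's edge. The blue lid is still on its jar. The largest force I saw was 8 N, as the lid touched the mat.

**What disagreed:**
- **Tool height:** The reported tool z read about 37 mm low against the cameras. My first grasp therefore closed above the lid without touching it, so I opened, went lower and gripped again.
- **Joint 6:** During the placing it came down to 0.045, close to its 0.04 limit. No reading I took was below that.
- **Mat position:** The late fits of the mat's centre from depth took in other objects and came out too wide. I relied on the first camera estimates of about (0.437, 0.125) and the final picture.

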